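Unlatch and open the heater guard gate

TASK

Open the gate of the heater guard so that the sample block can be reached: press the shut gate gently in against its sprung buffer until the latch bar is free of the hook, lift the bar by its thumb tab clear out of the catch, and swing the gate towards the robot to 60 degrees open or more. Neither crush the buffer nor force the bar against the catch, do not fling the gate, leave it standing open and let go of it. Leave the jar, vial, beaker and the other things on the bench where they are.

Things in the scene. Friction and masses are not known exactly. Their poses are not given: they have to be found in the camera images.
- guard: Fixed guard round a small heater block. Origin: on the bench under the middle of the shut gate's plane; x points into the guard (square to the shut gate, away from the robot), y along the gate to its hinge, z up. Grey base plate 300 x 340 x 12 mm. Gate panel 200 wide, 12 thick, z 22 to 165, free edge at y = -95. Jar, vial, beaker and others stand about: do not shift them by more than 30 mm.
- gate_hinge (a point): Point on the gate's upright hinge axis, level with the gate's top edge (165 mm above the bench, 110 mm to the guard's +y). The hinge is stiffly damped and stays where left; move the gate slower than 1 rad/s (2 rad/s counts as flung).
- gate (a joint): Gate angle in rad: about 0 (within 0.01) when latched, grows as the free edge swings to the guard's -x (towards the robot, clockwise from above), stop at 1.45. It can be pressed in some 8 mm (slightly negative) against the buffer.
- latch (a joint): Angle of the latch bar in rad about its pivot pin on the gate's front: pin at guard (-16, -5, 125) mm, axis square to the gate. 0 = lying in the catch, grows as the outer end rises, stop at 0.70; from 0.20 it is clear over the hook. Steel bar 8 thick (x), 12 high, reaching 130 mm beyond the pin's -y side, 0.14 kg; it drops by its weight (to -0.10 off the catch).
- thumb_tab (a point): Grip point of the thumb tab, an upright steel plate, one piece with the bar: 8 mm thick (guard x), 26 wide (y), top 17 mm above this point, this point 43 mm above the gate's top edge. At rest at guard (-16, -65, 208) mm, to 3 mm; relative to the pivot pin 60 mm to -y and 83 mm up. Pinch its thickness from above, 2 mm too far in rather than out: drawn out, it jams on the lip.
- catch: Dark steel hooked catch on a post at the gate's free edge, set in or out by 1.5 mm. Origin: bench level below it, axes as guard. The bar lies on its seat (z 119 mm) behind an upright lip on the robot's side; from the lip's top a hook reaches 3 mm back over the bar (z 134 to 140), so the bar lifts only after the gate is pressed in 3 mm at the bar's end. Over 15 N on the hook, or 30 N on lip or seat, is forcing it.
- buffer: Sprung rubber-tipped plunger, 14 mm thick, behind the gate 195 mm from the hinge axis (guard y -85, z 85); origin: its tip. Keeps the gate pushed out so that the bar sits under the hook: some 4 N at rest, growing 4 N per mm. More than 20 N crushes it. At the tab (175 mm from the axis) the bar is free of the hook from about 16 N inward push, and 22 N crushes: aim for 19 N.

How it is judged:
By the outcome, as a careful person would: the job done as asked, in the order asked, and still so for the second after the job is handed in, with the robot touching nothing.
It also fails if it takes over 58 s, if anything falls off the work surface, if the arm or the gripper's body presses on something with over 40 N, if the wrist force passes 120 N, or if a joint passes its speed limit or range.

ROBOT

A 6-joint arm with a two-finger parallel gripper is mounted at the origin on the work surface. World frame = base frame: x ahead of the robot, y to its left, z up, the work surface at z = 0. Lengths are in mm, angles in rad, forces in N, time in s.
With the tool pointing down it reaches from about 325 to 875 mm from the base axis. Payload 4.4 kg.
Tool frame: the origin (TCP) lies at the very end of the fingers, on their centre line; the grasp point (between the pads) lies 19 mm behind it (ctrl.grip_depth is the distance from the TCP to the grasp point, in mm); x points along the fingers, y is the direction in which the jaws open and shut, and the axes are right-handed (so a half turn about x gives the same grasp; the last joint's range is limited). The gripper opens to 85 mm and grips with 20 to 120 N. Pads are 22 mm wide; open, the fingers measure 114 mm over their backs; the gripper's body (76 mm by 85 mm) begins 54 mm behind the grasp point. The pads swing forward as they close: fully open they stand 13 mm farther back than shut.
Start: joints at [-1.462, 0.207, 1.542, -0, 1.393, -0.15], TCP at [147.697, -555.709, 231.282] pointing down, gripper open.
Joint ranges: [-2.73, 2.73], [-0.86, 2.22], [0.23, 2.46], [-1.11, 4.25], [0.08, 2.63], [-2.82, 2.82]. Speed limits (rad/s): [2.79, 2.79, 3.14, 3.14, 3.14, 3.14].

INTERFACE

Orientations are given as a unit quaternion [w, x, y, z].
In Python, from plant import ctrl gives the robot as it stands.
- The arm moves only by the tool servo_tool, never from a script. Its argument "steps" is a list of rows, each an object of numbers: "tx", "ty", "tz": the shift along the tool's x, y, z in cm; "wx", "wy", "wz": the turn, a rotation vector about the tool's x, y, z in rad. A call has exactly 8 rows; each row shifts and turns the commanded pose from where the row before left it, along the tool's axes as they then stand; what a row does not reach is not made up. A row lasts 1/8 s, in which the tool goes at most 62.5 mm and 10.7 degrees, less where a joint would pass 70% of its speed; a pose out of reach is approached as far as the arm can. A call is refused whole if a number of a shift passes 6.25 or a number of a turn 0.188, either way. A call with a gripper value outside its range is refused whole. "gripper" is the finger opening in cm, from 0 to 8.54, set as the call begins (left out, the last holds). The fingers move at their own pace and stop on an object; the grip force is fixed at half the most. Time passes only in rows, so rows that do not move let the fingers close, or fill a call up. It gives the time, the measured TCP pose, the force and the opening at its end, in the units of the state.
- ctrl.observe(): the state, without advancing time (a new reading comes with each control period).
- ctrl.read_camera(name): name is "scene" or "top" or "wrist"; returns a dict with "color" (420x560x3 uint8, red, green, blue), "depth" (420x560 float32, mm along the optical axis (not along the pixel's ray), 0 where there is no reading), "mtx" (3x3 intrinsics, pixels), "extrinsics" (4x4, takes a point from world to camera coordinates); the wrist camera has in their place "tool_from_camera" (4x4, takes a point from camera to tool coordinates, whose origin is the TCP and whose axes are the tool frame's). Camera axes: x right, y up, looking along -z (the intrinsics and any distortion apply to the point x, -y, -z); pixel columns grow to the right and rows downward; lengths in mm; the calibration is good to about 2 mm. The wrist camera is an equidistant fisheye: a pixel r from the principal point sees the ray r / f radians off the axis. A picture is of the moment at which its call begins: read the wrist's pose just before it.
- ctrl.job_done(): hands the job in, once; it reports no verdict.
The state is a dict: "time_s": time; "qpos": joint angles; "qd": joint speeds; "joint_torque": joint torques, N m; "position": TCP position; "tool_rot": TCP orientation; "force": force on the tool from outside, world axes, zero at the start; "wrist_torque": the same for the moment, N m; "opening": opening from 0.0 (shut) to 1.0 (fully open).
Only numpy, scipy, OpenCV 4.12 (cv2) and the standard library are available. Lean on these libraries where they do the work, as an engineer would, in place of code of your own. Each camera call takes 0.05 s, during which the arm holds its last target. There are 200 camera calls.

## Working session

There is one attempt and no reset: what is moved stays moved. The work goes in short steps, Python scripts to look and compute and a tool call to move; the robot and the scene stay as the last step left them, time stands still between calls to the robot, and variables do not carry over. Pictures are saved under pics/ and viewed, about 8 in all and at most 12, crops included, and the job is handed in when it is done.

Besides the shell and the picture viewer there is one more tool, called after "Request:" by a JSON object that holds its "fn" and its "kwargs", one argument or row to a line. servo_tool: Moves the arm, as the interface text tells. Its arguments: {"type":"object","properties":{"steps":{"type":"array"},"gripper":{"type":"number"}},"required":["steps"]}

```bash
ls; mkdir -p pics
python3 - <<'E'
from plant import ctrl
import cv2,numpy as np
print(ctrl.observe())
for n in("scene","top"):
    r=ctrl.read_camera(n); np.savez(f"{n}.npz",**r); cv2.imwrite(f"pics/{n}1.png",r["color"][:,:,::-1])
E
```

```text
pics
{'time_s': 0.0, 'qpos': array([-1.46148997e+00,  2.07437156e-01,  1.54298537e+00,  1.46907465e-05,
        1.39348617e+00, -1.50490548e-01]), 'qd': array([-0.0010892 ,  0.00112522, -0.00028842, -0.00158114,  0.00107829,
        0.0014191 ]), 'joint_torque': array([ 4.50774796e-04, -3.83033717e+01, -2.91594958e+01, -1.92986554e-04,
        1.07561401e-02, -1.17634137e-06]), 'position': array([ 147.62268553, -554.93409306,  230.10111904]), 'tool_rot': array([ 0.09077444,  0.70117106,  0.09241157, -0.70112712]), 'force': array([-1.14732328,  0.66768446,  0.53714689]), 'wrist_torque': array([-0.05368158,  0.02807442, -0.0509634 ]), 'opening': 1.0013213654184594}
```

View pics/top1.png

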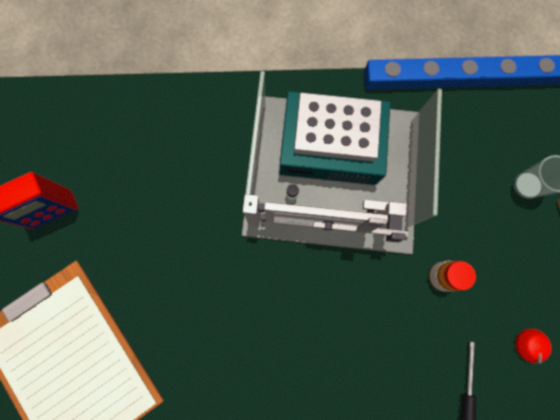

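View pics/scene1.png

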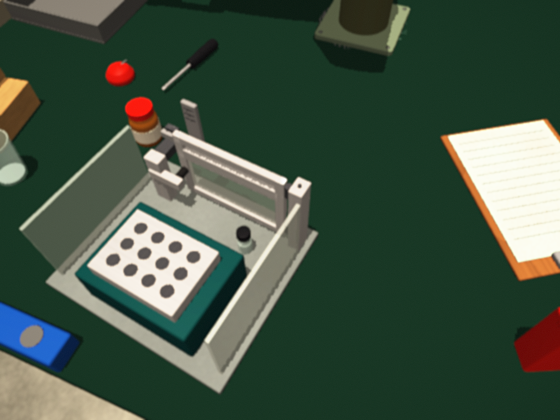

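Top view: the gate runs from about (250,208), the hinge, to (405,222), the free end. The robot is below. In the scene view the tab stands near (190,118), in front of the gate. Next I'll enlarge and measure.

```bash
cat > h.py <<'E'
import numpy as np,cv2
def cloud(r):
    d=r["depth"]; K=r["mtx"]; E=np.linalg.inv(r["extrinsics"])
    v,u=np.mgrid[:d.shape[0],:d.shape[1]]
    P=np.stack([(u-K[0,2])/K[0,0]*d,-(v-K[1,2])/K[1,1]*d,-d],-1)
    W=P@E[:3,:3].T+E[:3,3]; W[d==0]=np.nan
    return W
E
python3 - <<'E'
import numpy as np,cv2
from h import cloud
t=dict(np.load("top.npz"));s=dict(np.load("scene.npz"))
W=cloud(t);S=cloud(s)
c=cv2.resize(t["color"][180:260,235:425],None,fx=4,fy=4,interpolation=cv2.INTER_CUBIC)
d=cv2.resize(s["color"][85:205,120:330],None,fx=3.6,fy=3.6,interpolation=cv2.INTER_CUBIC)
c=cv2.resize(c,(756,320));
im=np.vstack([c[:,:,::-1],np.zeros((0,756,3),np.uint8)])
cv2.imwrite("pics/topc.png",im);cv2.imwrite("pics/scenec.png",d[:,:,::-1])
print("bench z",np.nanmedian(W[300:330,230:330,2]),np.nanmedian(S[300:380,350:480,2]))
for n,C in(("top",W),("scene",S)):
    m=(C[...,2]>195)&(C[...,2]<235)
    v,u=np.nonzero(m)
    print(n,len(u),[(a,b,*C[b,a].round(0)) for a,b in zip(u,v)][::max(1,len(u)//25)])
    m=(C[...,2]>158)&(C[...,2]<172); v,u=np.nonzero(m); P=C[m]
    print(n,"165:",len(P),u.min(),u.max(),v.min(),v.max()); np.save(n+"165.npy",P)
    for i in range(0,len(P),max(1,len(P)//25)): print(u[i],v[i],P[i].round(0))
E
```

```text
bench z 0.8653516387029185 -0.04600873114645765
top 166 [(np.int64(369), np.int64(217), np.float64(610.0), np.float64(-105.0), np.float64(224.0)), (np.int64(375), np.int64(217), np.float64(610.0), np.float64(-114.0), np.float64(224.0)), (np.int64(372), np.int64(218), np.float64(608.0), np.float64(-109.0), np.float64(227.0)), (np.int64(378), np.int64(218), np.float64(608.0), np.float64(-118.0), np.float64(225.0)), (np.int64(384), np.int64(218), np.float64(608.0), np.float64(-127.0), np.float64(226.0)), (np.int64(371), np.int64(219), np.float64(607.0), np.float64(-107.0), np.float64(226.0)), (np.int64(377), np.int64(219), np.float64(606.0), np.float64(-116.0), np.float64(226.0)), (np.int64(383), np.int64(219), np.float64(606.0), np.float64(-125.0), np.float64(226.0)), (np.int64(368), np.int64(220), np.float64(606.0), np.float64(-104.0), np.float64(222.0)), (np.int64(374), np.int64(220), np.float64(605.0), np.float64(-112.0), np.float64(226.0)), (np.int64(381), np.int64(220), np.float64(605.0), np.float64(-122.0), np.float64(226.0)), (np.int64(365), np.int64(221), np.float64(608.0), np.
[... 4515 characters left out ...]

scene 165: 1481 172 310 127 200
187 127 [ 608. -127.  172.]
191 133 [ 610. -121.  164.]
193 135 [ 610. -118.  160.]
195 137 [ 611. -114.  158.]
184 140 [ 627. -124.  163.]
186 143 [ 628. -121.  159.]
207 145 [625. -85. 166.]
210 148 [628. -78. 165.]
214 151 [631. -70. 164.]
218 154 [635. -61. 165.]
223 157 [636. -52. 164.]
227 160 [638. -45. 162.]
230 163 [638. -40. 158.]
253 165 [635.  -4. 167.]
257 168 [638.   4. 166.]
258 171 [642.   7. 166.]
261 174 [644.  13. 163.]
261 177 [646.  13. 159.]
278 179 [646.  40. 167.]
286 181 [643.  51. 164.]
298 183 [643.  69. 168.]
308 185 [641.  84. 169.]
305 188 [647.  82. 168.]
302 191 [654.  80. 168.]
303 194 [658.  83. 167.]
300 199 [663.  80. 161.]
```

View pics/topc.png

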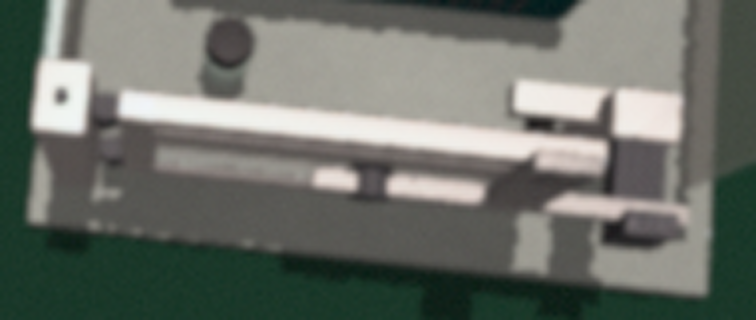

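View pics/scenec.png

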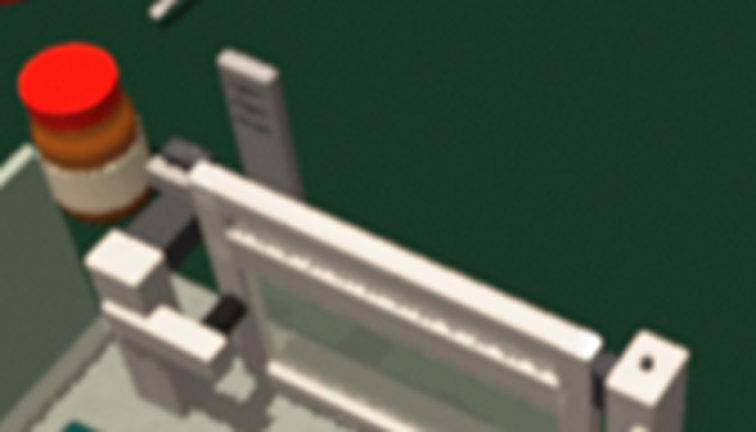

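Run:
```python
import numpy as np,cv2
from h import cloud
for n in("top","scene"):
    C=cloud(dict(np.load(n+".npz"))).reshape(-1,3)
    P=C[(abs(C[:,2]-165)<3)&(C[:,1]<52)&(C[:,1]>-155)&(C[:,0]>612)&(C[:,0]<660)]
    a,b=np.polyfit(P[:,1],P[:,0],1)
    for _ in range(6):
        r=P[:,0]-a*P[:,1]-b; k=abs(r)<7.5; a,b=np.polyfit(P[k,1],P[k,0],1)
    th=np.arctan(a); ey=np.array([np.sin(th),np.cos(th)]); ex=np.array([np.cos(th),-np.sin(th)])
    s=P[k][:,:2]@ey; o=P[k][:,:2]@ex
    print(n,"slope",th,"off",np.percentile(o,[1,50,99]),"s",np.percentile(s,[0.5,99.5]),k.sum())
    T=C[(C[:,2]>195)&(C[:,2]<235)]; T=T[np.isfinite(T[:,0])]
    top=T[T[:,2]>221]
    print(" tab top ex,ey",np.percentile(top[:,:2]@ex,[3,50,97]),np.percentile(top[:,:2]@ey,[3,50,97]),"all s",np.percentile(T[:,:2]@ey,[3,50,97]),"all ex",np.percentile(T[:,:2]@ex,[3,50,97]),"z",np.median(top[:,2]))
```

```text
top slope 0.12788627819073808 off [625.83204521 631.92677194 638.18804994] s [-67.21470528 130.48249266] 837
 tab top ex,ey [611.53526399 615.1634169  618.86853837] [-49.57178756 -36.7563185  -25.74628896] all s [-49.55304774 -36.43386601 -25.53429699] all ex [611.26077836 613.11684989 618.68669064] z 225.4897890298389
scene slope 0.13288739108721795 off [627.11555052 633.90447857 639.44750988] s [-61.27043802 134.97495446] 855
 tab top ex,ey [613.69111734 618.12053764 620.91120766] [-45.53859298 -32.68550907 -21.64896788] all s [-45.62216995 -31.33082015 -21.07699061] all ex [614.20518563 620.02160055 621.46996055] z 223.9958381430389
```

```bash
cat >> h.py <<'E'
from scipy.spatial.transform import Rotation as Ro
YAW=-0.13; EX=np.array([np.cos(YAW),np.sin(YAW),0]);EY=np.array([-np.sin(YAW),np.cos(YAW),0]);EZ=np.array([0,0,1.])
O=632.9*EX+28.7*EY
def rot(q): return Ro.from_quat([q[1],q[2],q[3],q[0]])
def base(sign): # tool x down, tool y = sign*guard x
    x=-EZ;y=sign*EX;return Ro.from_matrix(np.c_[x,y,np.cross(x,y)])
def pose(sign,gate=0,phi=0,dz=0,dx=0):
    """TCP pose holding the tab's grip point; gate angle, latch angle, extra height, extra inward"""
    G=np.c_[EX,EY,EZ]; Rg=Ro.from_euler('z',-gate); Rp=Ro.from_rotvec([-phi,0,0])
    p=np.array([-16+dx,-5,125])+Rp.apply([0,-60,83]); h=np.array([0,110,0])
    p=Rg.apply(p-h)+h
    Rw=Ro.from_matrix(G@(Rg*Rp).as_matrix()@G.T)*base(sign)
    tip=O+G@p+Rw.apply([19,0,0])+[0,0,dz]
    return tip,Rw
def delta(p0,R0,p1,R1):
    return R0.inv().apply(p1-p0)/10,(R0.inv()*R1).as_rotvec()
E
python3 - <<'E'
from h import *; from plant import ctrl
s=ctrl.observe(); R=rot(s["tool_rot"]); print(R.as_matrix().round(3))
for sg in(1,-1):
    p,Rt=pose(sg,dz=95); print(sg,p.round(1),delta(s["position"],R,p,Rt))
    pe,Re=pose(sg,gate=1.15,phi=.35); print(pe.round(1))
W=cloud(dict(np.load("top.npz")))
for u,v in((460,277),(443,275),(535,345),(470,350),(397,208),(395,228)): print(u,v,W[v,u].round(0))
E
```

```text
[[-0.     0.257 -0.966]
 [ 0.002 -0.966 -0.257]
 [-1.    -0.002 -0.   ]]
1 [ 607. -116.  284.] (array([ -5.29530952, -30.6388195 , -55.6745715 ]), array([-1.18097472, -0.00156997,  0.00171299]))
[497.8  28.  205.7]
-1 [ 607. -116.  284.] (array([ -5.29530952, -30.6388195 , -55.6745715 ]), array([1.96061654e+00, 1.90612822e-03, 1.74698189e-03]))
[497.8  28.  205.7]
460 277 [ 520. -293.   86.]
443 275 [ 525. -272.   65.]
535 345 [ 392. -444.   31.]
470 350 [ 384. -329.   16.]
397 208 [ 642. -181.  119.]
395 228 [ 606. -174.  120.]
```

```bash
cat >> h.py <<'E'
def rows(p0,R0,p1,R1,N):
    """constant row (shift cm, turn rad) whose N repeats lead from pose 0 to pose 1"""
    d,w=delta(p0,R0,p1,R1); w=w/N
    A=sum(Ro.from_rotvec(w*i).as_matrix() for i in range(N))
    return np.linalg.solve(A,d).round(3),w.round(4)
E
python3 - <<'E'
from h import *; from plant import ctrl
s=ctrl.observe(); R=rot(s["tool_rot"])
p,Rt=pose(1,dz=95); print(rows(s["position"],R,p,Rt,16))
E
```

```text
(array([-0.335,  0.213, -4.206]), array([-0.0738, -0.0001,  0.0001]))
```

Request:
{"fn": "servo_tool", "kwargs": {
  "steps": [
    {"tx": -0.335,"ty": 0.213,"tz": -4.206,"wx": -0.0738},
    {"tx": -0.335,"ty": 0.213,"tz": -4.206,"wx": -0.0738},
    {"tx": -0.335,"ty": 0.213,"tz": -4.206,"wx": -0.0738},
    {"tx": -0.335,"ty": 0.213,"tz": -4.206,"wx": -0.0738},
    {"tx": -0.335,"ty": 0.213,"tz": -4.206,"wx": -0.0738},
    {"tx": -0.335,"ty": 0.213,"tz": -4.206,"wx": -0.0738},
    {"tx": -0.335,"ty": 0.213,"tz": -4.206,"wx": -0.0738},
    {"tx": -0.335,"ty": 0.213,"tz": -4.206,"wx": -0.0738}
  ]
}}

```text
schema error: expected keys tx, ty, tz, wx, wy, wz
```

Request:
{"fn": "servo_tool", "kwargs": {
  "steps": [
    {"tx": -0.335,"ty": 0.213,"tz": -4.206,"wx": -0.0738},
    {"tx": -0.335,"ty": 0.213,"tz": -4.206,"wx": -0.0738},
    {"tx": -0.335,"ty": 0.213,"tz": -4.206,"wx": -0.0738},
    {"tx": -0.335,"ty": 0.213,"tz": -4.206,"wx": -0.0738},
    {"tx": -0.335,"ty": 0.213,"tz": -4.206,"wx": -0.0738},
    {"tx": -0.335,"ty": 0.213,"tz": -4.206,"wx": -0.0738},
    {"tx": -0.335,"ty": 0.213,"tz": -4.206,"wx": -0.0738},
    {"tx": -0.335,"ty": 0.213,"tz": -4.206,"wx": -0.0738}
  ]
}}

```text
schema error: expected keys tx, ty, tz, wx, wy, wz
```

Run:
```python
from h import *; from plant import ctrl
s=ctrl.observe(); R=rot(s["tool_rot"]); r=ctrl.read_camera("wrist"); np.savez("w1.npz",p=s["position"],q=s["tool_rot"],**r)
s=ctrl.observe(); R=rot(s["tool_rot"]);print(s["time_s"],s["position"],s["force"],s["qpos"])
p,Rt=pose(1,dz=95); print(delta(s["position"],R,p,Rt)); print(r["tool_from_camera"].round(2),r["mtx"])
cv2.imwrite("pics/w1.png",r["color"][:,:,::-1])
```

```text
0.15 [ 147.63432654 -555.10615057  230.35556796] [-0.06692356  0.05314728 -0.22379621] [-1.46149035e+00  2.07285705e-01  1.54263014e+00 -7.75678770e-06
  1.39352567e+00 -1.50481354e-01]
(array([ -5.2933772 , -30.65056211, -55.67598584]), array([-1.18100727, -0.00131763,  0.00145219]))
[[  -0.      0.33   -0.95 -143.34]
 [   1.      0.     -0.      0.15]
 [   0.     -0.95   -0.33  -82.64]
 [   0.      0.      0.      1.  ]] [[325.1922621    0.         282.08867595]
 [  0.         325.1922621  211.52205489]
 [  0.           0.           1.        ]]
```

View pics/w1.png

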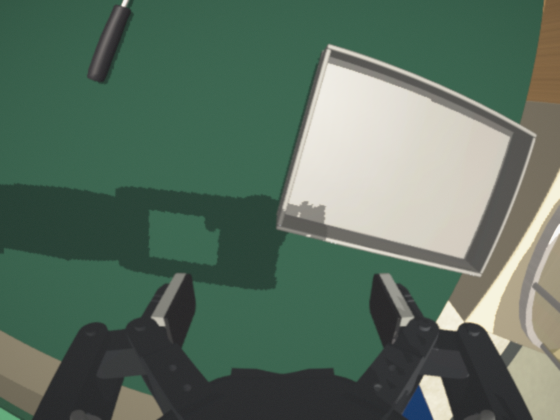

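The move calls were refused because all six keys are required in every row. The arm hasn't moved: the wrist picture shows the start place with a tray at (400,150) and the screwdriver at (110,40). I'll resend.

Request:
{"fn": "servo_tool", "kwargs": {
  "steps": [
    {"tx": -0.335,"ty": 0.213,"tz": -4.206,"wx": -0.0738,"wy": 0,"wz": 0},
    {"tx": -0.335,"ty": 0.213,"tz": -4.206,"wx": -0.0738,"wy": 0,"wz": 0},
    {"tx": -0.335,"ty": 0.213,"tz": -4.206,"wx": -0.0738,"wy": 0,"wz": 0},
    {"tx": -0.335,"ty": 0.213,"tz": -4.206,"wx": -0.0738,"wy": 0,"wz": 0},
    {"tx": -0.335,"ty": 0.213,"tz": -4.206,"wx": -0.0738,"wy": 0,"wz": 0},
    {"tx": -0.335,"ty": 0.213,"tz": -4.206,"wx": -0.0738,"wy": 0,"wz": 0},
    {"tx": -0.335,"ty": 0.213,"tz": -4.206,"wx": -0.0738,"wy": 0,"wz": 0},
    {"tx": -0.335,"ty": 0.213,"tz": -4.206,"wx": -0.0738,"wy": 0,"wz": 0}
  ]
}}

```text
time_s: 1.15
position: [445.1, -405.0, 257.7]
tool_rot: [-0.292, -0.644, -0.293, 0.644]
force: [1.2, 0.4, -0.5]
opening: 0.999
```

Request:
{"fn": "servo_tool", "kwargs": {
  "steps": [
    {"tx": -0.335,"ty": 0.213,"tz": -4.206,"wx": -0.0738,"wy": 0,"wz": 0},
    {"tx": -0.335,"ty": 0.213,"tz": -4.206,"wx": -0.0738,"wy": 0,"wz": 0},
    {"tx": -0.335,"ty": 0.213,"tz": -4.206,"wx": -0.0738,"wy": 0,"wz": 0},
    {"tx": -0.335,"ty": 0.213,"tz": -4.206,"wx": -0.0738,"wy": 0,"wz": 0},
    {"tx": -0.335,"ty": 0.213,"tz": -4.206,"wx": -0.0738,"wy": 0,"wz": 0},
    {"tx": -0.335,"ty": 0.213,"tz": -4.206,"wx": -0.0738,"wy": 0,"wz": 0},
    {"tx": -0.335,"ty": 0.213,"tz": -4.206,"wx": -0.0738,"wy": 0,"wz": 0},
    {"tx": -0.335,"ty": 0.213,"tz": -4.206,"wx": -0.0738,"wy": 0,"wz": 0}
  ]
}}

```text
time_s: 2.15
position: [607.3, -115.3, 284.4]
tool_rot: [-0.467, -0.531, -0.467, 0.531]
force: [0.6, -0.5, -0.6]
opening: 0.996
```

Run:
```python
from h import *; from plant import ctrl
r0=ctrl.read_camera("wrist")
s=ctrl.observe(); r=ctrl.read_camera("wrist"); np.savez("w1.npz",p=s["position"],q=s["tool_rot"],**r)
s=ctrl.observe(); R=rot(s["tool_rot"]);print(s["time_s"],s["position"],s["force"],s["qpos"])
p,Rt=pose(1,dz=95); print(delta(s["position"],R,p,Rt))
d,K,T=r["depth"],r["mtx"],r["tool_from_camera"]
v,u=np.mgrid[:420,:560]; a=u-K[0,2];b=v-K[1,2];rr=np.hypot(a,b)+1e-9;th=rr/K[0,0]
k=d*np.tan(th)/rr
P=np.stack([a*k,-b*k,-d],-1)@T[:3,:3].T+T[:3,3]; W=R.apply(P.reshape(-1,3))+s["position"]
ok=(d.ravel()>0); g=(W-O)@np.c_[EX,EY,EZ]
m=ok&(g[:,2]>195)&(g[:,2]<235)&(abs(g[:,0]+16)<30)&(abs(g[:,1]+65)<40); t=g[m]
print("tab guard",m.sum(),np.percentile(t,[3,50,97],axis=0).round(1)); tt=t[t[:,2]>220]; print(len(tt),np.percentile(tt,[3,50,97],axis=0).round(1))
m=ok&(abs(g[:,2]-165)<4)&(abs(g[:,0])<20)&(abs(g[:,1])<90); print("gate top",m.sum(),np.percentile(g[m],[3,50,97],axis=0).round(1),np.polyfit(g[m][:,1],g[m][:,0],1))
cv2.imwrite("pics/w2.png",r["color"][:,:,::-1])
```

```text
2.25 [ 607.91978683 -112.43927118  284.90970429] [ 1.01391727 -1.00627906  0.1619221 ] [-0.32377135  0.26334768  1.36180541  0.00192995  1.51671515 -0.19955066]
(array([ 0.09026244, -0.04866808,  0.36157218]), array([ 0.00567472, -0.00194382, -0.00010627]))
tab guard 549 [[-21.8 -79.7 198.7]
 [-18.4 -63.1 225. ]
 [-14.3 -55.8 226.5]]
415 [[-21.8 -80.  222.3]
 [-18.4 -67.  225.3]
 [-14.4 -55.9 226.6]]
gate top 3132 [[ -7.8 -83.7 163.4]
 [ -2.1   4.5 165.2]
 [  3.7  84.6 166.7]] [ 0.00798947 -2.17851145]
```

View pics/w2.png

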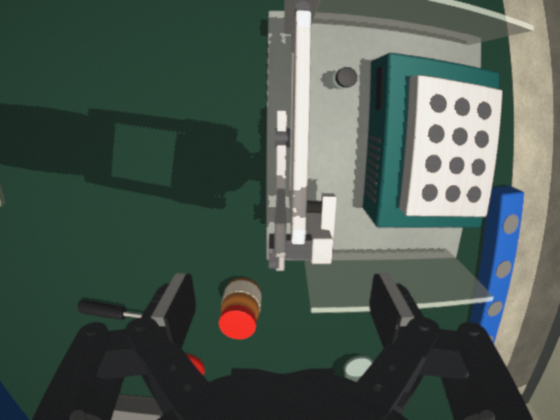

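```bash
cat > wr.py <<'E'
from h import *; from plant import ctrl
s=ctrl.observe(); r=ctrl.read_camera("wrist"); R=rot(s["tool_rot"])
print(s["time_s"],s["position"].round(1),s["force"].round(1),"qd",abs(s["qd"]).max().round(4))
d,K,T=r["depth"],r["mtx"],r["tool_from_camera"]
v,u=np.mgrid[:420,:560]; a=u-K[0,2];b=v-K[1,2];rr=np.hypot(a,b)+1e-9;th=rr/K[0,0]
k=d*np.tan(th)/rr
P=(np.stack([a*k,-b*k,-d],-1)@T[:3,:3].T+T[:3,3]).reshape(-1,3); W=R.apply(P)+s["position"]
ok=(d.ravel()>0); g=(W-O)@np.c_[EX,EY,EZ]
m=ok&(g[:,2]>221)&(g[:,2]<235)&(abs(g[:,0]+16)<30)&(abs(g[:,1]+65)<40)
for n,X in(("tab top guard",g),("tab top tool",P)): print(n,m.sum(),np.percentile(X[m],[3,50,97],axis=0).round(1).tolist())
print("px",u.ravel()[m].min(),u.ravel()[m].max(),v.ravel()[m].min(),v.ravel()[m].max())
m=ok&(abs(g[:,2]-165)<4)&(abs(g[:,0])<20)&(abs(g[:,1])<90); print("gate top",np.percentile(g[m],[3,50,97],axis=0).round(1).tolist(),np.polyfit(g[m][:,1],g[m][:,0],1))
p,Rt=pose(1,dz=95); print("to pose",delta(s["position"],R,p,Rt))
E
python3 wr.py; python3 wr.py
```

```text
2.25 [ 607.9 -112.4  284.9] [ 1.  -1.   0.2] qd 0.0582
tab top guard 424 [[-21.8, -77.4, 223.3], [-17.8, -64.6, 225.4], [-14.3, -53.0, 226.8]]
tab top tool 424 [[58.1, -6.3, -8.2], [59.5, -2.3, 3.3], [61.6, 1.2, 16.1]]
px 275 286 217 253
gate top [[-7.7, -83.3, 163.6], [-2.1, 4.8, 165.6], [3.7, 84.9, 166.9]] [ 0.00457522 -2.14986157]
to pose (array([ 0.09026244, -0.04866808,  0.36157218]), array([ 0.00567472, -0.00194382, -0.00010627]))
2.3 [ 607.4 -114.6  284.7] [-0.2  0.6 -1. ] qd 0.0449
tab top guard 405 [[-21.4, -77.5, 223.1], [-18.0, -64.2, 225.5], [-14.6, -53.1, 226.7]]
tab top tool 405 [[58.0, -5.6, -10.5], [59.2, -2.2, 0.5], [61.6, 1.2, 13.9]]
px 276 287 213 250
gate top [[-7.8, -83.5, 163.6], [-2.1, 4.2, 165.6], [3.6, 84.8, 167.0]] [ 0.00498449 -2.18055956]
to pose (array([ 0.06554131, -0.02345424,  0.13968088]), array([ 3.10209760e-03, -8.59854847e-05,  4.53290420e-04]))
```

Request:
{"fn": "servo_tool", "kwargs": {
  "steps": [
    {"tx": 1.2,"ty": 0,"tz": 0,"wx": 0,"wy": 0,"wz": 0},
    {"tx": 1.2,"ty": 0,"tz": 0,"wx": 0,"wy": 0,"wz": 0},
    {"tx": 1.2,"ty": 0,"tz": 0,"wx": 0,"wy": 0,"wz": 0},
    {"tx": 1.2,"ty": 0,"tz": 0,"wx": 0,"wy": 0,"wz": 0},
    {"tx": 1.2,"ty": 0,"tz": 0,"wx": 0,"wy": 0,"wz": 0},
    {"tx": 1.2,"ty": 0,"tz": 0,"wx": 0,"wy": 0,"wz": 0},
    {"tx": 1.2,"ty": 0,"tz": 0,"wx": 0,"wy": 0,"wz": 0},
    {"tx": 1.1,"ty": 0,"tz": 0,"wx": 0,"wy": 0,"wz": 0}
  ],
  "gripper": 5.0
}}

```text
time_s: 3.35
position: [607.1, -116.6, 189.1]
tool_rot: [-0.466, -0.531, -0.466, 0.531]
force: [-0.2, -1.1, 0.2]
opening: 0.583
```

```bash
sed -i 's/dz=95/dz=0/' wr.py
cat >> wr.py <<'E'
cv2.imwrite("pics/w3.png",cv2.resize(r["color"][150:420,100:460,::-1],None,fx=2,fy=2))
E
python3 wr.py
```

```text
3.35 [ 607.1 -116.6  189.1] [-0.2 -1.1  0.2] qd 0.1648
tab top guard 2300 [[-44.9, -76.5, 221.7], [-17.8, -61.0, 225.9], [12.5, -53.3, 233.0]]
tab top tool 2300 [[-44.0, -29.1, -12.3], [-36.8, -2.0, -4.6], [-32.7, 28.2, 10.9]]
px 206 365 288 346
gate top [[-7.9, -82.9, 163.8], [-2.3, -0.2, 165.6], [3.4, 68.7, 166.9]] [ 0.00829091 -2.37436575]
to pose (array([ 0.00600584, -0.02140201, -0.05984308]), array([-8.22449397e-05, -1.95493364e-05,  1.16721868e-04]))
```

View pics/w3.png

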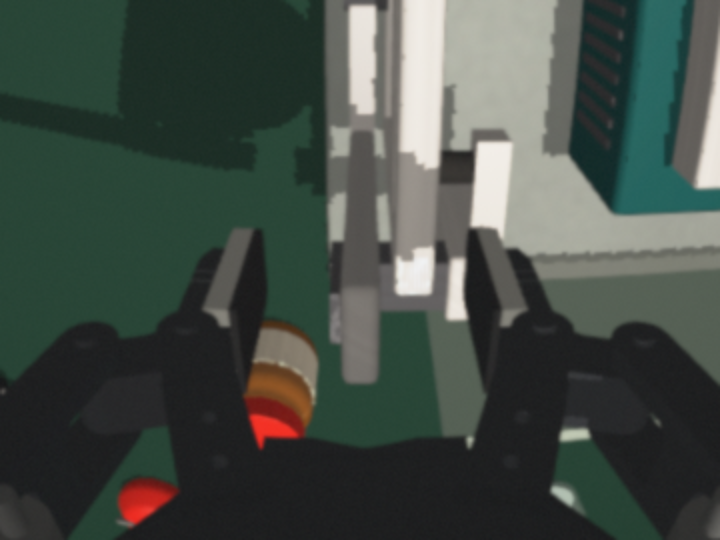

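The tab at crop (360,350) sits between the fingers (inner edges 265 and 467). That puts the tool about 1.5 mm inward, as wanted, so I'll close.

Request:
{"fn": "servo_tool", "kwargs": {
  "steps": [
    {"tx": 0,"ty": 0,"tz": 0,"wx": 0,"wy": 0,"wz": 0},
    {"tx": 0,"ty": 0,"tz": 0,"wx": 0,"wy": 0,"wz": 0},
    {"tx": 0,"ty": 0,"tz": 0,"wx": 0,"wy": 0,"wz": 0},
    {"tx": 0,"ty": 0,"tz": 0,"wx": 0,"wy": 0,"wz": 0},
    {"tx": 0,"ty": 0,"tz": 0,"wx": 0,"wy": 0,"wz": 0},
    {"tx": 0,"ty": 0,"tz": 0,"wx": 0,"wy": 0,"wz": 0},
    {"tx": 0,"ty": 0,"tz": 0,"wx": 0,"wy": 0,"wz": 0},
    {"tx": 0,"ty": 0,"tz": 0,"wx": 0,"wy": 0,"wz": 0}
  ],
  "gripper": 0
}}

```text
time_s: 4.4
position: [606.6, -116.7, 190.7]
tool_rot: [-0.466, -0.531, -0.467, 0.532]
force: [-6.3, 0.4, 5.2]
opening: 0.089
```

```bash
cat > st.py <<'E'
from h import *; from plant import ctrl
G=np.c_[EX,EY,EZ]
s=ctrl.observe(); R=rot(s["tool_rot"])
print(s["time_s"],"F guard",(s["force"]@G).round(1),"M",(s["wrist_torque"]@G).round(2),"pos guard",((s["position"]-O)@G).round(2),"open",s["opening"].round(3),"rot vs base",(G.T@(R*base(1).inv()).as_rotvec()).round(3))
E
python3 st.py
```

```text
Traceback (most recent call last):
  File "st.py", line 4, in <module>
    print(s["time_s"],"F guard",(s["force"]@G).round(1),"M",(s["wrist_torque"]@G).round(2),"pos guard",((s["position"]-O)@G).round(2),"open",s["opening"].round(3),"rot vs base",(G.T@(R*base(1).inv()).as_rotvec()).round(3))
                                                                                                                                             ^^^^^^^^^^^^^^^^^^
AttributeError: 'float' object has no attribute 'round'
```

Request:
{"fn": "servo_tool", "kwargs": {
  "steps": [
    {"tx": -0.015,"ty": 0.05,"tz": 0,"wx": -0.0015,"wy": 0,"wz": 0},
    {"tx": -0.015,"ty": 0.05,"tz": 0,"wx": -0.0015,"wy": 0,"wz": 0},
    {"tx": -0.015,"ty": 0.05,"tz": 0,"wx": -0.0015,"wy": 0,"wz": 0},
    {"tx": -0.015,"ty": 0.05,"tz": 0,"wx": -0.0015,"wy": 0,"wz": 0},
    {"tx": -0.015,"ty": 0.05,"tz": 0,"wx": -0.0015,"wy": 0,"wz": 0},
    {"tx": -0.015,"ty": 0.05,"tz": 0,"wx": -0.0015,"wy": 0,"wz": 0},
    {"tx": 0,"ty": 0,"tz": 0,"wx": 0,"wy": 0,"wz": 0},
    {"tx": 0,"ty": 0,"tz": 0,"wx": 0,"wy": 0,"wz": 0}
  ]
}}

```text
time_s: 5.4
position: [607.5, -116.9, 190.7]
tool_rot: [-0.467, -0.528, -0.47, 0.531]
force: [-10.2, 1.0, 3.9]
opening: 0.087
```

```bash
sed -i 's/s\["opening"\].round(3)/round(s["opening"],3)/' st.py
cat >> st.py <<'E'
F=[]
E
python3 st.py
```

```text
5.4 F guard [-10.2  -0.3   3.9] M [-0.11  1.19 -0.27] pos guard [-15.41 -65.87 190.68] open 0.087 rot vs base [-0.     0.006  0.008]
```

Request:
{"fn": "servo_tool", "kwargs": {
  "steps": [
    {"tx": -0.02,"ty": 0.08,"tz": 0,"wx": -0.001,"wy": 0,"wz": 0},
    {"tx": -0.02,"ty": 0.08,"tz": 0,"wx": -0.001,"wy": 0,"wz": 0},
    {"tx": -0.02,"ty": 0.08,"tz": 0,"wx": -0.001,"wy": 0,"wz": 0},
    {"tx": -0.02,"ty": 0.08,"tz": 0,"wx": -0.001,"wy": 0,"wz": 0},
    {"tx": -0.02,"ty": 0.08,"tz": 0,"wx": -0.001,"wy": 0,"wz": 0},
    {"tx": 0,"ty": 0,"tz": 0,"wx": 0,"wy": 0,"wz": 0},
    {"tx": 0,"ty": 0,"tz": 0,"wx": 0,"wy": 0,"wz": 0},
    {"tx": 0,"ty": 0,"tz": 0,"wx": 0,"wy": 0,"wz": 0}
  ]
}}

```text
time_s: 6.4
position: [608.8, -117.2, 190.7]
tool_rot: [-0.467, -0.525, -0.473, 0.531]
force: [-16.8, 0.7, 6.3]
opening: 0.083
```

```bash
python3 st.py
```

```text
6.4 F guard [-16.7  -1.5   6.3] M [-0.24  1.9  -0.11] pos guard [-14.02 -65.95 190.72] open 0.083 rot vs base [-0.     0.013  0.013]
```

Request:
{"fn": "servo_tool", "kwargs": {
  "steps": [
    {"tx": 0,"ty": 0.07,"tz": 0,"wx": -0.001,"wy": 0,"wz": 0},
    {"tx": 0,"ty": 0.07,"tz": 0,"wx": -0.001,"wy": 0,"wz": 0},
    {"tx": 0,"ty": 0,"tz": 0,"wx": 0,"wy": 0,"wz": 0},
    {"tx": 0,"ty": 0,"tz": 0,"wx": 0,"wy": 0,"wz": 0},
    {"tx": -0.06,"ty": 0,"tz": -0.03,"wx": 0,"wy": -0.005,"wz": 0},
    {"tx": -0.06,"ty": 0,"tz": -0.03,"wx": 0,"wy": -0.005,"wz": 0},
    {"tx": -0.06,"ty": 0,"tz": -0.03,"wx": 0,"wy": -0.005,"wz": 0},
    {"tx": 0,"ty": 0,"tz": 0,"wx": 0,"wy": 0,"wz": 0}
  ]
}}

```text
time_s: 7.4
position: [609.5, -116.4, 191.5]
tool_rot: [-0.47, -0.52, -0.471, 0.535]
force: [-19.1, -0.3, 3.9]
opening: 0.079
```

```bash
python3 st.py
```

```text
7.4 F guard [-18.9  -2.8   3.9] M [-0.23  1.82 -0.09] pos guard [-13.5  -65.13 191.51] open 0.079 rot vs base [-0.015  0.015  0.015]
```

Request:
{"fn": "servo_tool", "kwargs": {
  "steps": [
    {"tx": -0.12,"ty": 0,"tz": -0.1,"wx": 0,"wy": -0.015,"wz": 0},
    {"tx": -0.1,"ty": 0,"tz": -0.1,"wx": 0,"wy": -0.015,"wz": 0},
    {"tx": -0.09,"ty": 0,"tz": -0.1,"wx": 0,"wy": -0.015,"wz": 0},
    {"tx": -0.09,"ty": 0,"tz": -0.1,"wx": 0,"wy": -0.015,"wz": 0},
    {"tx": -0.09,"ty": 0,"tz": -0.1,"wx": 0,"wy": -0.015,"wz": 0},
    {"tx": 0,"ty": 0,"tz": 0,"wx": 0,"wy": 0,"wz": 0},
    {"tx": 0,"ty": 0,"tz": 0,"wx": 0,"wy": 0,"wz": 0},
    {"tx": 0,"ty": 0,"tz": 0,"wx": 0,"wy": 0,"wz": 0}
  ]
}}

```text
time_s: 8.4
position: [609.9, -111.2, 195.9]
tool_rot: [-0.487, -0.5, -0.453, 0.555]
force: [-18.8, 1.2, 2.2]
opening: 0.084
```

```bash
python3 st.py
```

```text
8.4 F guard [-18.8  -1.3   2.2] M [-0.21  1.82 -0.31] pos guard [-13.71 -59.9  195.86] open 0.084 rot vs base [-0.09   0.015  0.015]
```

The bar rises freely: inward push 18.8 N and no downward catch. I'll keep lifting.

Request:
{"fn": "servo_tool", "kwargs": {
  "steps": [
    {"tx": -0.15,"ty": 0,"tz": -0.16,"wx": 0,"wy": -0.025,"wz": 0},
    {"tx": -0.15,"ty": 0,"tz": -0.16,"wx": 0,"wy": -0.025,"wz": 0},
    {"tx": -0.15,"ty": 0,"tz": -0.16,"wx": 0,"wy": -0.025,"wz": 0},
    {"tx": -0.15,"ty": 0,"tz": -0.16,"wx": 0,"wy": -0.025,"wz": 0},
    {"tx": -0.15,"ty": 0,"tz": -0.16,"wx": 0,"wy": -0.025,"wz": 0},
    {"tx": -0.15,"ty": 0,"tz": -0.16,"wx": 0,"wy": -0.025,"wz": 0},
    {"tx": -0.15,"ty": 0,"tz": -0.16,"wx": 0,"wy": -0.025,"wz": 0},
    {"tx": 0,"ty": 0,"tz": 0,"wx": 0,"wy": 0,"wz": 0}
  ]
}}

```text
time_s: 9.4
position: [611.2, -98.1, 204.3]
tool_rot: [-0.524, -0.45, -0.408, 0.597]
force: [-19.1, 0.2, 3.3]
opening: 0.086
```

```bash
python3 st.py
```

```text
9.4 F guard [-19.   -2.3   3.3] M [-0.1   1.8  -0.75] pos guard [-14.15 -46.71 204.26] open 0.086 rot vs base [-0.266  0.014  0.015]
```

Request:
{"fn": "servo_tool", "kwargs": {
  "steps": [
    {"tx": -0.15,"ty": 0,"tz": -0.16,"wx": 0,"wy": -0.025,"wz": 0},
    {"tx": -0.15,"ty": 0,"tz": -0.16,"wx": 0,"wy": -0.025,"wz": 0},
    {"tx": -0.15,"ty": 0,"tz": -0.16,"wx": 0,"wy": -0.025,"wz": 0},
    {"tx": -0.15,"ty": 0,"tz": -0.16,"wx": 0,"wy": -0.025,"wz": 0},
    {"tx": 0,"ty": 0,"tz": 0,"wx": 0,"wy": 0,"wz": 0},
    {"tx": 0,"ty": 0,"tz": 0,"wx": 0,"wy": 0,"wz": 0},
    {"tx": 0,"ty": 0,"tz": 0,"wx": 0,"wy": 0,"wz": 0},
    {"tx": 0,"ty": 0,"tz": 0,"wx": 0,"wy": 0,"wz": 0}
  ]
}}

```text
time_s: 10.4
position: [612.0, -90.1, 208.0]
tool_rot: [-0.543, -0.42, -0.381, 0.619]
force: [-18.4, 2.9, 2.2]
opening: 0.083
```

```bash
cat >> st.py <<'E'
# row for swinging the gate by 0.03 about the hinge axis from the present pose
h=O+110*EY; p=s["position"]; Rg=Ro.from_euler('z',-0.03)
d,w=delta(p,R,h+Rg.apply(p-h),Rg*R); print("row 0.03:",d.round(3),w.round(4))
g=(p-h)@G; print("gate angle est (tool yaw), by position:",np.round(np.arctan2(-g[0],-g[1])-np.arctan2(16,g[1]*0-g[1] if 0 else np.hypot(g[0],g[1])),3))
E
python3 st.py
python3 - <<'E'
import cv2; from plant import ctrl
r=ctrl.read_camera("scene"); cv2.imwrite("pics/s2.png",cv2.resize(r["color"][60:220,90:330,::-1],None,fx=3,fy=3,interpolation=cv2.INTER_CUBIC))
E
```

```text
10.4 F guard [-18.7   0.5   2.2] M [ 0.18  1.75 -1.01] pos guard [-14.34 -38.74 207.97] open 0.083 rot vs base [-0.365  0.013  0.014]
row 0.03: [-0.013 -0.445 -0.054] [ 0.028   0.0005 -0.0107]
gate angle est (tool yaw), by position: -0.011
```

View pics/s2.png

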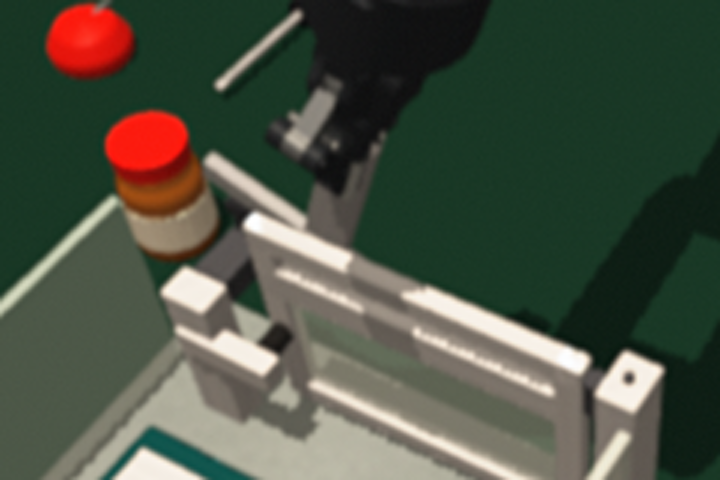

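The bar's outer end (215,165) stands clear above the catch (240,215). Now I'll swing.

Request:
{"fn": "servo_tool", "kwargs": {
  "steps": [
    {"tx": 0,"ty": -0.22,"tz": -0.03,"wx": 0.014,"wy": 0,"wz": -0.005},
    {"tx": 0,"ty": -0.22,"tz": -0.03,"wx": 0.014,"wy": 0,"wz": -0.005},
    {"tx": 0,"ty": -0.22,"tz": -0.03,"wx": 0.014,"wy": 0,"wz": -0.005},
    {"tx": 0,"ty": -0.22,"tz": -0.03,"wx": 0.014,"wy": 0,"wz": -0.005},
    {"tx": -0.013,"ty": -0.445,"tz": -0.054,"wx": 0.028,"wy": 0.0005,"wz": -0.0107},
    {"tx": -0.013,"ty": -0.445,"tz": -0.054,"wx": 0.028,"wy": 0.0005,"wz": -0.0107},
    {"tx": -0.013,"ty": -0.445,"tz": -0.054,"wx": 0.028,"wy": 0.0005,"wz": -0.0107},
    {"tx": -0.013,"ty": -0.445,"tz": -0.054,"wx": 0.028,"wy": 0.0005,"wz": -0.0107}
  ]
}}

```text
time_s: 11.45
position: [590.9, -82.9, 208.2]
tool_rot: [-0.49, -0.454, -0.34, 0.662]
force: [-6.7, -0.8, -0.8]
opening: 0.083
```

```bash
python3 st.py
```

```text
11.45 F guard [-6.5 -1.7 -0.8] M [-0.34  0.49  0.69] pos guard [-36.26 -34.28 208.21] open 0.083 rot vs base [-0.364  0.034 -0.16 ]
row 0.03: [-0.014 -0.444 -0.042] [ 0.028   0.0001 -0.0107]
gate angle est (tool yaw), by position: 0.139
```

Request:
{"fn": "servo_tool", "kwargs": {
  "steps": [
    {"tx": -0.018,"ty": -0.59,"tz": -0.06,"wx": 0.0373,"wy": 0,"wz": -0.0143},
    {"tx": -0.018,"ty": -0.59,"tz": -0.06,"wx": 0.0373,"wy": 0,"wz": -0.0143},
    {"tx": -0.018,"ty": -0.59,"tz": -0.06,"wx": 0.0373,"wy": 0,"wz": -0.0143},
    {"tx": -0.018,"ty": -0.59,"tz": -0.06,"wx": 0.0373,"wy": 0,"wz": -0.0143},
    {"tx": -0.018,"ty": -0.59,"tz": -0.06,"wx": 0.0373,"wy": 0,"wz": -0.0143},
    {"tx": -0.018,"ty": -0.59,"tz": -0.06,"wx": 0.0373,"wy": 0,"wz": -0.0143},
    {"tx": -0.018,"ty": -0.59,"tz": -0.06,"wx": 0.0373,"wy": 0,"wz": -0.0143},
    {"tx": -0.018,"ty": -0.59,"tz": -0.06,"wx": 0.0373,"wy": 0,"wz": -0.0143}
  ]
}}

```text
time_s: 12.45
position: [550.2, -58.4, 208.2]
tool_rot: [-0.379, -0.502, -0.263, 0.732]
force: [-6.4, 0.4, -0.6]
opening: 0.084
```

```bash
python3 st.py
```

```text
12.45 F guard [-6.4 -0.4 -0.6] M [-0.4   0.59  0.68] pos guard [-79.78 -15.25 208.24] open 0.084 rot vs base [-0.358  0.093 -0.476]
row 0.03: [-0.014 -0.443 -0.042] [ 0.028   0.0001 -0.0107]
gate angle est (tool yaw), by position: 0.46
```

Request:
{"fn": "servo_tool", "kwargs": {
  "steps": [
    {"tx": -0.018,"ty": -0.59,"tz": -0.056,"wx": 0.0373,"wy": 0,"wz": -0.0143},
    {"tx": -0.018,"ty": -0.59,"tz": -0.056,"wx": 0.0373,"wy": 0,"wz": -0.0143},
    {"tx": -0.018,"ty": -0.59,"tz": -0.056,"wx": 0.0373,"wy": 0,"wz": -0.0143},
    {"tx": -0.018,"ty": -0.59,"tz": -0.056,"wx": 0.0373,"wy": 0,"wz": -0.0143},
    {"tx": -0.018,"ty": -0.59,"tz": -0.056,"wx": 0.0373,"wy": 0,"wz": -0.0143},
    {"tx": -0.018,"ty": -0.59,"tz": -0.056,"wx": 0.0373,"wy": 0,"wz": -0.0143},
    {"tx": -0.018,"ty": -0.59,"tz": -0.056,"wx": 0.0373,"wy": 0,"wz": -0.0143},
    {"tx": -0.018,"ty": -0.59,"tz": -0.056,"wx": 0.0373,"wy": 0,"wz": -0.0143}
  ]
}}

```text
time_s: 13.45
position: [519.2, -22.3, 208.3]
tool_rot: [-0.258, -0.537, -0.18, 0.783]
force: [-5.8, 2.4, 0.0]
opening: 0.085
```

```bash
python3 st.py
```

```text
13.45 F guard [-6.1  1.7  0. ] M [-0.32  0.76  0.61] pos guard [-115.24   16.5   208.25] open 0.085 rot vs base [-0.345  0.152 -0.792]
row 0.03: [-0.014 -0.443 -0.043] [ 0.028   0.0001 -0.0108]
gate angle est (tool yaw), by position: 0.782
```

Request:
{"fn": "servo_tool", "kwargs": {
  "steps": [
    {"tx": -0.018,"ty": -0.59,"tz": -0.056,"wx": 0.0373,"wy": 0,"wz": -0.0143},
    {"tx": -0.018,"ty": -0.59,"tz": -0.056,"wx": 0.0373,"wy": 0,"wz": -0.0143},
    {"tx": -0.018,"ty": -0.59,"tz": -0.056,"wx": 0.0373,"wy": 0,"wz": -0.0143},
    {"tx": -0.018,"ty": -0.59,"tz": -0.056,"wx": 0.0373,"wy": 0,"wz": -0.0143},
    {"tx": -0.018,"ty": -0.59,"tz": -0.056,"wx": 0.0373,"wy": 0,"wz": -0.0143},
    {"tx": -0.018,"ty": -0.59,"tz": -0.056,"wx": 0.0373,"wy": 0,"wz": -0.0143},
    {"tx": -0.018,"ty": -0.59,"tz": -0.056,"wx": 0.0373,"wy": 0,"wz": -0.0143},
    {"tx": -0.018,"ty": -0.59,"tz": -0.056,"wx": 0.0373,"wy": 0,"wz": -0.0143}
  ]
}}

```text
time_s: 14.45
position: [501.1, 21.8, 208.2]
tool_rot: [-0.13, -0.558, -0.092, 0.814]
force: [-5.9, 3.0, -0.4]
opening: 0.084
```

```bash
python3 st.py
```

```text
14.45 F guard [-6.3  2.2 -0.4] M [-0.12  0.78  0.58] pos guard [-138.85   57.84  208.24] open 0.084 rot vs base [-0.325  0.21  -1.107]
row 0.03: [-0.015 -0.442 -0.044] [ 0.028   0.0002 -0.0108]
gate angle est (tool yaw), by position: 1.104
```

Request:
{"fn": "servo_tool", "kwargs": {
  "steps": [
    {"tx": -0.018,"ty": -0.59,"tz": -0.056,"wx": 0.0373,"wy": 0,"wz": -0.0143},
    {"tx": -0.018,"ty": -0.59,"tz": -0.056,"wx": 0.0373,"wy": 0,"wz": -0.0143},
    {"tx": -0.009,"ty": -0.3,"tz": -0.028,"wx": 0.0186,"wy": 0,"wz": -0.0071},
    {"tx": 0,"ty": 0,"tz": 0,"wx": 0,"wy": 0,"wz": 0},
    {"tx": 0,"ty": 0,"tz": 0,"wx": 0,"wy": 0,"wz": 0},
    {"tx": 0.18,"ty": 0,"tz": 0.19,"wx": 0,"wy": 0.03,"wz": 0},
    {"tx": 0.24,"ty": 0,"tz": 0.256,"wx": 0,"wy": 0.04,"wz": 0},
    {"tx": 0.24,"ty": 0,"tz": 0.256,"wx": 0,"wy": 0.04,"wz": 0}
  ]
}}

```text
time_s: 15.45
position: [489.6, 34.6, 204.1]
tool_rot: [-0.086, -0.607, -0.069, 0.787]
force: [-5.2, 3.8, 0.5]
opening: 0.083
```

Request:
{"fn": "servo_tool", "kwargs": {
  "steps": [
    {"tx": 0.24,"ty": 0,"tz": 0.256,"wx": 0,"wy": 0.04,"wz": 0},
    {"tx": 0.24,"ty": 0,"tz": 0.256,"wx": 0,"wy": 0.04,"wz": 0},
    {"tx": 0.24,"ty": 0,"tz": 0.256,"wx": 0,"wy": 0.04,"wz": 0},
    {"tx": 0.24,"ty": 0,"tz": 0.256,"wx": 0,"wy": 0.04,"wz": 0},
    {"tx": 0.24,"ty": 0,"tz": 0.256,"wx": 0,"wy": 0.04,"wz": 0},
    {"tx": 0.24,"ty": 0,"tz": 0.256,"wx": 0,"wy": 0.04,"wz": 0},
    {"tx": 0,"ty": 0,"tz": 0,"wx": 0,"wy": 0,"wz": 0},
    {"tx": 0,"ty": 0,"tz": 0,"wx": 0,"wy": 0,"wz": 0}
  ]
}}

```text
time_s: 16.45
position: [472.7, 30.3, 192.1]
tool_rot: [-0.077, -0.696, -0.079, 0.709]
force: [-5.4, 3.1, -0.8]
opening: 0.086
```

```bash
python3 st.py
```

```text
16.45 F guard [-5.7  2.3 -0.8] M [-0.1   1.14  0.65] pos guard [-168.07   62.63  192.11] open 0.086 rot vs base [-0.013  0.015 -1.22 ]
row 0.03: [ 0.001 -0.522 -0.048] [ 0.03    0.0001 -0.0006]
gate angle est (tool yaw), by position: 1.205
```

Request:
{"fn": "servo_tool", "kwargs": {
  "steps": [
    {"tx": 0,"ty": 0,"tz": 0,"wx": 0,"wy": 0,"wz": 0},
    {"tx": 0,"ty": 0,"tz": 0,"wx": 0,"wy": 0,"wz": 0},
    {"tx": 0,"ty": 0,"tz": 0,"wx": 0,"wy": 0,"wz": 0},
    {"tx": 0,"ty": 0,"tz": 0,"wx": 0,"wy": 0,"wz": 0},
    {"tx": 0,"ty": 0,"tz": 0,"wx": 0,"wy": 0,"wz": 0},
    {"tx": 0,"ty": 0,"tz": 0,"wx": 0,"wy": 0,"wz": 0},
    {"tx": 0,"ty": 0,"tz": 0,"wx": 0,"wy": 0,"wz": 0},
    {"tx": 0,"ty": 0,"tz": 0,"wx": 0,"wy": 0,"wz": 0}
  ],
  "gripper": 5
}}

```text
time_s: 17.45
position: [474.8, 29.5, 193.2]
tool_rot: [-0.077, -0.698, -0.077, 0.708]
force: [0.0, -0.3, -0.1]
opening: 0.589
```

Request:
{"fn": "servo_tool", "kwargs": {
  "steps": [
    {"tx": -0.5,"ty": 0,"tz": 0,"wx": 0,"wy": 0,"wz": 0},
    {"tx": -1.5,"ty": 0,"tz": 0,"wx": 0,"wy": 0,"wz": 0},
    {"tx": -1.5,"ty": 0,"tz": 0,"wx": 0,"wy": 0,"wz": 0},
    {"tx": -1.5,"ty": 0,"tz": 0,"wx": 0,"wy": 0,"wz": 0},
    {"tx": -1.5,"ty": 0,"tz": 0,"wx": 0,"wy": 0,"wz": 0},
    {"tx": -1.5,"ty": 0,"tz": 0,"wx": 0,"wy": 0,"wz": 0},
    {"tx": -1.5,"ty": 0,"tz": 0,"wx": 0,"wy": 0,"wz": 0},
    {"tx": -1.5,"ty": 0,"tz": 0,"wx": 0,"wy": 0,"wz": 0}
  ]
}}

```text
time_s: 18.45
position: [476.3, 29.6, 304.1]
tool_rot: [-0.077, -0.698, -0.077, 0.708]
force: [-0.2, 0.3, 0.5]
opening: 0.589
```

```bash
python3 st.py
python3 - <<'E'
import cv2,numpy as np; from plant import ctrl; from h import *
for i in range(3): r=ctrl.read_camera("top")
s=ctrl.read_camera("scene"); cv2.imwrite("pics/fin.png",np.vstack([r["color"],s["color"]])[::1,:,::-1].copy()[:, :] if 0 else cv2.resize(np.hstack([r["color"],s["color"]]),(800,300))[:,:,::-1])
C=cloud(r).reshape(-1,3); G=np.c_[EX,EY,EZ]; g=(C-O)@G
m=(abs(g[:,2]-165)<4)&(g[:,0]<-20)&(g[:,0]>-200)&(abs(g[:,1]-60)<90); P=g[m]; print(len(P),np.polyfit(P[:,0],P[:,1],1)); 
C=cloud(s).reshape(-1,3); g=(C-O)@G
m=(abs(g[:,2]-165)<4)&(g[:,0]<-20)&(g[:,0]>-200)&(abs(g[:,1]-60)<90); P=g[m]; a=np.polyfit(P[:,0],P[:,1],1); print(len(P),a,"angle deg",90-np.degrees(np.arctan(a[0])))
E
```

```text
18.45 F guard [-0.3  0.3  0.5] M [-0.   -0.04  0.  ] pos guard [-164.46   62.42  304.15] open 0.589 rot vs base [-0.01   0.01  -1.222]
row 0.03: [ 0.001 -0.512 -0.042] [ 0.03    0.0001 -0.0004]
gate angle est (tool yaw), by position: 1.196
454 [  0.38266869 109.3036297 ]
683 [  0.36907223 109.17316525] angle deg 69.74229667550007
```

View pics/fin.png

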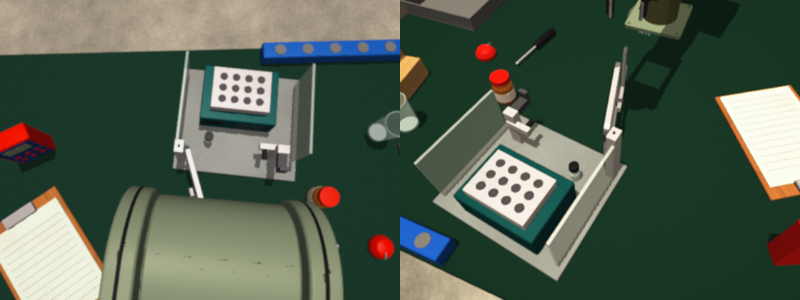

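The gate stands open at about 69°, the gripper is clear above it, the catch is empty, and the jar, vial and the rest are where they were. I'll hand it in.

```bash
python3 -c "
from plant import ctrl; print(ctrl.job_done())"
```

```text
the job is handed in; nothing more can be done
None
```

The gate is open to about 69–70° and released, and I handed the job in at about 18.7 s of the 58 s.

- **Press and lift:** I gripped the thumb tab and pressed the gate in to about 19 N by the wrist force (18.4–19.1 N during the lift). The bar then lifted to about 0.36 rad, and I felt no pull from the hook.
- **Swing and release:** I swung the gate at about 0.32 rad/s and lowered the bar. I then let go and backed the gripper up about 110 mm.
- **Last checks:** Fits to both camera depth images gave about 69–70° open. After letting go, the wrist force was about zero. In the last pictures the catch is empty and the jar, vial and beaker look unmoved; I judged that by eye, not by measurement.
- **What disagreed:**
  - The three cameras differed by 2–3 mm on where the gate is, so I aimed slightly inward.
  - During the swing and bar lowering the wrist showed a steady 6 N or so while the tab was gripped, opposite to the drag I expected. It vanished on release and I did not find the cause. If it was also there during the press, the true push differed from the 19 N I read.
- **Refused moves:** My first two move calls were refused for missing keys, and nothing moved.

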